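Set out the printing station beside the carved block

TASK

Set out the printing station: beside the carved block, on its side facing the paper stack, stand the large brush and then the ink jar in a straight line out from the middle of the block's edge, so that the brush stands between block and jar, and stand the small brush directly behind the jar (on its side away from the robot), leaving a finger's width (about 20 mm) of bare table between each neighbour. Lay the rubbing pad, sole down, on the middle of the paper stack, lengthwise along it. Put things upright, square to the block, and leave the bottle, the bowl and the spare block alone.

Things in the scene. Friction and masses are not known exactly. Their poses are not given: they have to be found in the camera images.
- block: Carved printing block, fixed: slab of pale wood with a dark flower design on top, 170 (its x) x 130 (its y) x 25 mm high, left or right of the paper. Origin: centre of its underside, on the table. Its x runs along its long side, away from the robot (within 0.2 rad of world x), y to the left. The row runs along its y through its centre; 'behind' means along its +x.
- stack: Stack of white paper on a thin plywood board, fixed: paper 180 (its x, the long way) x 130 (its y) mm, board 190 x 140 mm, top of the paper 30 mm above the table. Origin at the centre of its underside, on the table; x away from the robot (turned at most 0.2 rad).
- large_brush: Large printing brush, loose, standing upright on its flared foot: dark brown, round, 130 mm tall, foot 56 mm across at the table, tapering to a straight handle 32 mm in diameter from 62 mm to 130 mm height, with pale binding rings. 0.14 kg. Origin at the centre of its underside; its yaw means nothing.
- small_brush: Small printing brush, loose, standing upright, same shape as the large one: 90 mm tall, foot 38 mm across, straight handle 20 mm in diameter from 42 mm to 90 mm height. 0.06 kg. Origin at the centre of its underside; its yaw means nothing.
- jar: Ink jar, loose, closed: white round jar with a black cap, 52 mm in diameter, 60 mm tall. 0.16 kg. Origin at the centre of its underside; its yaw means nothing.
- pad: Rubbing pad, loose, lying on its sole: dark sole 120 x 46 x 22 mm with two pale bands, and on it a pale wooden grip bar 120 mm long, 24 mm wide, from 22 mm to 52 mm height. 0.22 kg. Origin at the centre of its underside; x along its length, y across it.
- bottle: Bystander, loose: amber bottle 62 mm in diameter, 170 mm tall, beyond the work. Not to be moved. Origin at the centre of its underside.
- bowl: Bystander, loose: empty white bowl 100 mm across, 40 mm high, beyond the work. Not to be moved. Origin at the centre of its underside.
- spare: Bystander, loose: plain spare wood block 90 x 120 x 22 mm without carving, beyond the work. Not to be moved. Origin at the centre of its underside.
Things that resemble listed ones, but are neither listed nor needed, are in the scene too. Leave any orange or turquoise look-alike of the jar alone.

How it is judged (in metres and radians):
At the end, for the whole second after the job is handed in: Large brush 113+-15 mm from block centre towards stack, jar 74+-15 from brush and 187+-25 out, both within 15 of block's mid line; small brush 65+-15 from jar, 65+-25 behind line, 187+-30 out; pad on paper, centred +-15 mm, 0.2 rad; all upright within 0.12 rad, standing, released, at rest (((y of stack in the frame of block above 0 m and y of large_brush in the frame of block between 0.098 and 0.128 m and y of jar in the frame of block between 0.162 and 0.212 m and y of small_brush in the frame of block between 0.157 and 0.217 m) or (y of stack in the frame of block below 0 m and y of large_brush in the frame of block between -0.128 and -0.098 m and y of jar in the frame of block between -0.212 and -0.162 m and y of small_brush in the frame of block between -0.217 and -0.157 m)) and x of large_brush in the frame of block between -0.015 and 0.015 m and x of jar in the frame of block between -0.015 and 0.015 m and x of small_brush in the frame of block between 0.04 and 0.09 m and horizontal distance between jar and large_brush between 0.059 and 0.089 m and horizontal distance between small_brush and jar between 0.05 and 0.08 m and x of pad in the frame of stack between -0.015 and 0.015 m and y of pad in the frame of stack between -0.015 and 0.015 m and z of pad in the frame of stack between 0.026 and 0.034 m and angle between the x axis of pad and the x axis of stack, either way round below 0.2 rad and angle between each of large_brush, small_brush, jar, pad's own z axis and vertical below 0.12 rad and linear speed of each of large_brush, small_brush, jar, pad below 0.02 m/s and height (world z) of each of large_brush, small_brush, jar below 0.006 m); the robot touches nothing.
It fails at once if the bottle moved by more than 20 mm (distance of bottle from where it was at the start of the episode above 0.02 m).
It fails at once if the bowl moved by more than 20 mm (distance of bowl from where it was at the start of the episode above 0.02 m).
It fails at once if the spare block moved by more than 20 mm (distance of spare from where it was at the start of the episode above 0.02 m).
It also fails if it takes over 115 s, if anything falls off the work surface, if the arm or the gripper's body presses on something with over 40 N, if the wrist force passes 120 N, or if a joint passes its speed limit or range.

ROBOT

A 6-joint arm with a two-finger parallel gripper is mounted at the origin on the work surface. World frame = base frame: x ahead of the robot, y to its left, z up, the work surface at z = 0. Lengths are in m, angles in degrees, forces in N, time in s.
With the tool pointing down it reaches from about 0.25 to 0.725 m from the base axis. Payload 9.7 kg.
Tool frame: the origin (TCP) lies between the finger pads; the fingertips stand bot.tcp_to_tips ahead of it and the grasp point (between the pads) lies 11 mm behind it (bot.tcp_to_tips is the distance from the TCP to the fingertips, in m); z points along the fingers, y is the line along which they close (so a half turn about z gives the same grasp; the last joint's range is limited). The gripper opens to 85 mm and grips with 20 to 120 N. Pads are 22 mm wide; open, the fingers measure 114 mm over their backs; the gripper's body (76 mm by 85 mm) begins 54 mm behind the grasp point. The pads swing forward as they close: fully open they stand 13 mm farther back than shut.
Start: joints at [-67.953, 4.979, 10.078, 95.1, 0, 90], TCP at [0.206, -0.51, 0.239] pointing down, gripper open.
Joint ranges: [-179.16, 179.16], [-48.56, 103.87], [-65.8, 70.77], [-126.05, 130.52], [-82.76, 87.17], [-180, 180]. Speed limits (degrees/s): [127.2, 127.2, 147.25, 180, 180, 180].

INTERFACE

Orientations are given as [roll, pitch, yaw] about the fixed x, y, z axes, in that order (R = Rz(yaw) Ry(pitch) Rx(roll)).
In Python, from workcell import bot gives the robot as it stands. The module is installed in compiled form; this text tells all that it offers.
- The arm moves only by the tool carry_out, never from a script. Its arguments are lists of equal length, an entry for each row: "linear": the shift along the world's x, y, z normalised to -1 to 1, where 1 is 2 cm, a list of three; "rotation": the turn, a rotation vector about the world's x, y, z normalised to -1 to 1, where 1 is 8 degrees, a list of three; "grip": the closure, from -1 (fully open) to 1 (shut). In form: {"linear": [[tx, ty, tz], ...], "rotation": [[rx, ry, rz], ...], "grip": [grip, ...]}. A call has 1 to 12 rows; each row shifts and turns the commanded pose from where the row before left it; what a row does not reach is not made up. A row lasts 1/10 s, in which the tool goes at most 50 mm and 8.59 degrees, less where a joint would pass 70% of its speed; a pose out of reach is approached as far as the arm can. A call with a number of a shift or a turn outside -1 to 1 is refused whole. A call with a gripper value outside its range is refused whole. The fingers move at their own pace and stop on an object; "grip_force" is the grip in N (left out, the last holds). Time passes only in rows, so rows that do not move let the fingers close. It gives the time, the measured TCP pose, the force, the opening and the grip force at its end, in the units of the state.
- bot.get_obs(): the state, without advancing time (a new reading comes with each control period).
- bot.camera(name): name is "scene" or "top"; returns the picture (480x640x3 uint8, blue, green, red); there is no depth.
- bot.camera_model(name): a dict with "fx", "fy", "cx", "cy" (pixels), "camera_from_world" (4x4, takes a point from world to camera coordinates). Camera axes: x right, y up, looking along -z (the intrinsics and any distortion apply to the point x, -y, -z); pixel columns grow to the right and rows downward; lengths in m; the calibration is good to about 2 mm. A picture is of the moment at which its call begins. camera_model takes no time and is no camera call.
- bot.job_done(): hands the job in; it is judged then, once.
The state is a dict: "time": time; "q": joint angles; "qd": joint speeds; "joint_efforts": joint torques, N m; "ee_pos": TCP position; "tcp_rot": TCP orientation; "wrist_force": force on the tool from outside, world axes, zero at the start; "torque": the same for the moment, N m; "opening": finger opening in m; "grasp_force": force on a finger pad.
Only numpy, scipy, OpenCV 4.12 (cv2) and the standard library are available. Lean on these libraries where they do the work, as an engineer would, in place of code of your own. Each camera call takes 0.05 s, during which the arm holds its last target. There are 200 camera calls.

## Working session

There is one attempt and no reset: what is moved stays moved. The work goes in short steps, Python scripts to look and compute and a tool call to move; the robot and the scene stay as the last step left them, time stands still between calls to the robot, and variables do not carry over. Pictures are saved under pics/ and viewed, at most 14 in all, crops included, and the job is handed in when it is done.

Besides the shell and the picture viewer there is one more tool, called after "Call:" as name(argument=value, ...), one argument or row to a line, values as JSON. carry_out: Moves the arm, as the interface text tells. Its arguments: {"type":"object","properties":{"linear":{"type":"array","items":{"type":"array","items":{"type":"number"}}},"rotation":{"type":"array","items":{"type":"array","items":{"type":"number"}}},"grip":{"type":"array","items":{"type":"number"}},"grip_force":{"type":"number"}},"required":["linear","rotation","grip"]}

```bash
mkdir -p pics
python3 - <<'E'
from workcell import bot
import cv2
for n in("top","scene"):
    cv2.imwrite(f"pics/{n}0.png",bot.camera(n)); m=bot.camera_model(n); print({k:(v.tolist() if hasattr(v,'tolist') else v) for k,v in m.items()})
print(bot.tcp_to_tips,bot.get_obs())
E
```

```text
{'fx': 501.04788980044856, 'fy': 501.04788980044856, 'cx': 312.14205055622193, 'cy': 244.0848194589799, 'camera_from_world': [[-0.017440178172527528, -0.9997714900482229, -0.012361548125833099, -0.03271529123034246], [0.9973241885181865, -0.018272704029935114, 0.07078538891590201, -0.5738310642781346], [-0.07099509266034944, -0.011093961158719991, 0.9974149692299374, -1.1889090468015946], [0.0, 0.0, 0.0, 1.0]]}
{'fx': 480.0389713574075, 'fy': 480.0389713574075, 'cx': 315.27777038416457, 'cy': 245.14183926035946, 'camera_from_world': [[0.14380532550955155, 0.9894899507801026, -0.015154724025280725, -0.03523451970259236], [-0.5374834685969474, 0.09095395246847846, 0.8383548768363884, 0.2783617151351924], [0.8309221078657648, -0.1124144823212394, 0.5449141536282222, -1.4649113564509222], [0.0, 0.0, 0.0, 1.0]]}
0.008 {'time': 0.1, 'q': array([-6.79541493e+01,  5.00780414e+00,  1.00398056e+01,  9.50997276e+01,
        1.23248924e-03,  9.00007050e+01]), 'qd': array([-0.05635303, -0.16297957,  0.0226521 ,  0.04223719,  0.00990958,
       -0.01662628]), 'joint_efforts': array([ 1.07473046e-03, -5.21563947e+01,  4.65652442e+01,  1.59660203e-02,
       -2.79017726e-06,  2.97818576e-05]), 'ee_pos': array([ 0.2063748 , -0.50960514,  0.23866262]), 'tcp_rot': array([-1.79932274e+02, -1.23165502e-03,  2.20451443e+01]), 'wrist_force': array([ 0.6102627 , -0.02848783,  0.00790006]), 'torque': array([-0.04824794, -0.03090305,  0.01675078]), 'grasp_force': 0.0, 'opening': 0.08543208757563396}
```

View pics/top0.png

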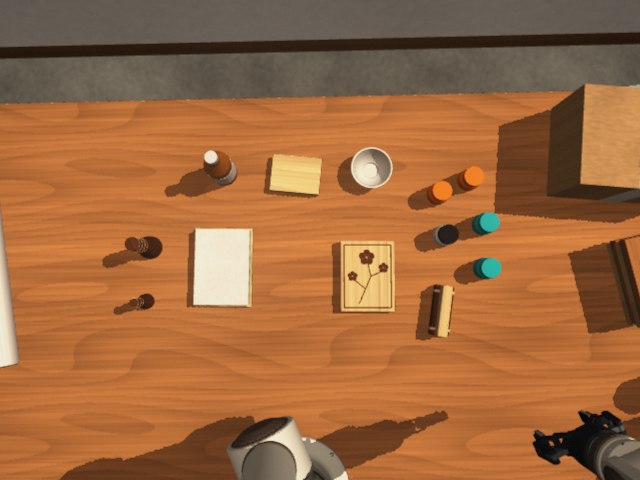

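View pics/scene0.png

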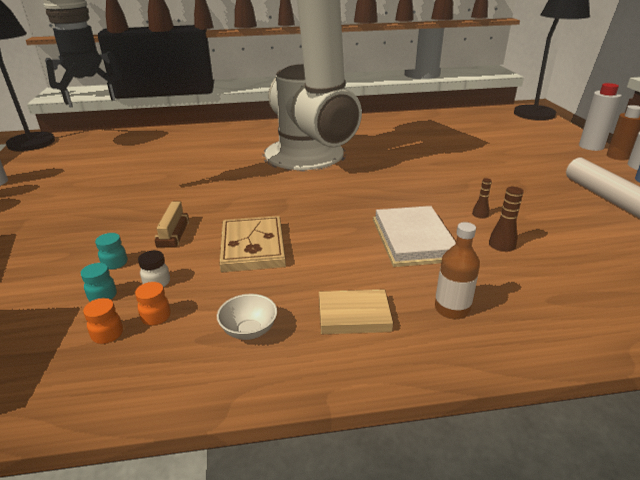

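The top view shows the stack left (223,267), the block at (367,276), large brush (150,247), small brush (147,301), jar (446,235) and pad (441,311). The orange and turquoise jars are close around the ink jar. I'll enlarge both sides.

Run:
```python
import cv2
a=cv2.imread("pics/top0.png")
cv2.imwrite("pics/c1.png",cv2.resize(a[200:340,330:510],None,fx=4.25,fy=4.25,interpolation=cv2.INTER_CUBIC))
cv2.imwrite("pics/c2.png",cv2.resize(a[210:330,110:270],None,fx=5,fy=5,interpolation=cv2.INTER_CUBIC))
```

```text
(no output)
```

View pics/c1.png

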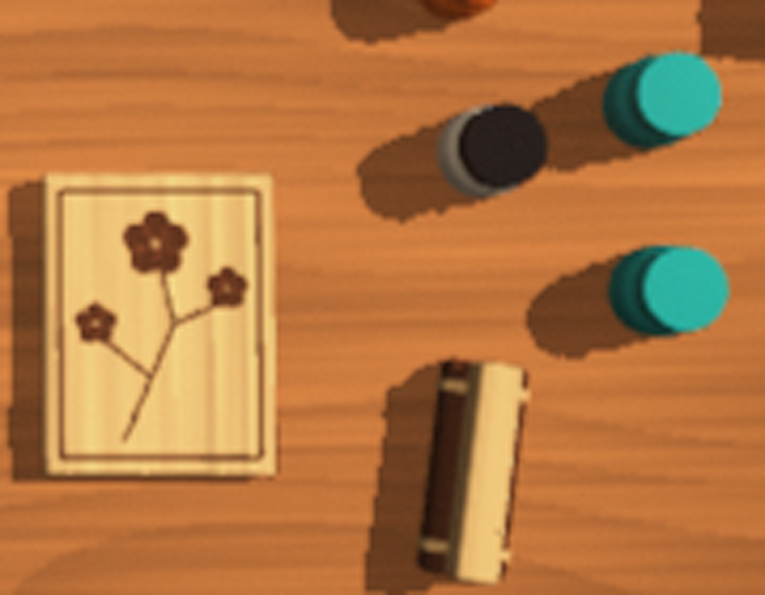

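View pics/c2.png

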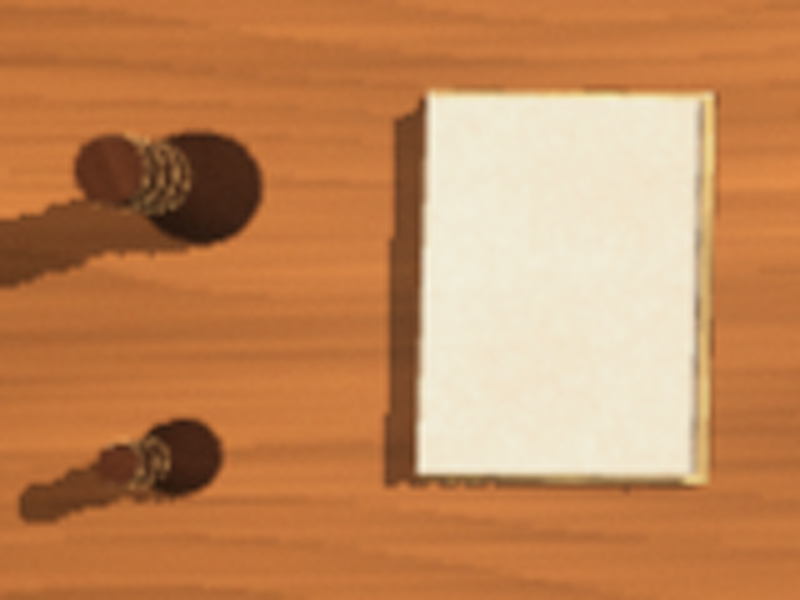

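Crop 1: block top corners (45,174), (272,174), (275,474), (47,474). Jar cap centre (503,146). Pad bar corners (483,362), (524,365), (497,582), (456,577). 
Crop 2: large brush top (109,169) and foot (206,187), small brush top (117,463) and foot (182,457). Paper corners (428,93), (700,97), (690,474), (416,472).

```bash
cat > h.py <<'E'
import numpy as np
from workcell import bot
def world(uv,z,name="top"):
    m=bot.camera_model(name);T=np.array(m["camera_from_world"]);R,t=T[:3,:3],T[:3,3]
    uv=np.atleast_2d(uv).astype(float)
    d=np.c_[(uv[:,0]-m["cx"])/m["fx"],-(uv[:,1]-m["cy"])/m["fy"],-np.ones(len(uv))]@R
    c=-R.T@t
    return (c+d*((z-c[2])/d[:,2])[:,None])[:,:2]
def crop(p,s,o): return (np.atleast_2d(p)+.5)/s-.5+np.array(o)
def rect(c):  # TL,TR,BR,BL -> centre, yaw of x
    ctr=c.mean(0);v=c[0]+c[1]-c[2]-c[3];w=c[0]+c[3]-c[1]-c[2]
    return ctr.round(4),np.degrees(np.arctan2(v[1],v[0])),np.linalg.norm(v)/2,np.linalg.norm(w)/2
E
python3 - <<'E'
from h import *
A=lambda p,z:world(crop(p,4.25,(330,200)),z)
B=lambda p,z:world(crop(p,5,(110,210)),z)
b=rect(A([(45,174),(272,174),(275,474),(47,474)],.025));print("block",b)
print("pad",rect(A([(483,362),(524,365),(497,582),(456,577)],.052)))
print("stack",rect(B([(428,93),(700,97),(690,474),(416,472)],.03)))
print("jar",A([(503,146)],.06),"teal",A([(679,95),(685,290)],.06))
print("LB",B([(109,169)],.13),B([(206,187)],0))
print("SB",B([(117,463)],.09),B([(182,457)],0))
a=np.radians(b[1]);R=np.array([[np.cos(a),-np.sin(a)],[np.sin(a),np.cos(a)]])
for n,p in dict(LB=(0,.113),jar=(0,.187),SB=(.065,.187)).items():print(n,"goal",b[0]+R@p)
print("orange",world([(440,190),(471,176)],.06))
E
```

```text
block (array([ 0.4947, -0.1732]), np.float64(-0.9665934530656256), np.float64(0.1683264061841278), np.float64(0.1277353588428824))
pad (array([ 0.4109, -0.3486]), np.float64(-9.201955739158173), np.float64(0.1183190296189017), np.float64(0.022371763644233614))
stack (array([0.5234, 0.1751]), np.float64(-1.9338070589242555), np.float64(0.18067941771114637), np.float64(0.13088514733369594))
jar [[ 0.58813118 -0.36010933]] teal [[ 0.61440536 -0.45730651]
 [ 0.50758051 -0.45603395]]
LB [[0.57414199 0.35396519]] [[0.57467051 0.35458738]]
SB [[0.44369394 0.36420568]] [[0.44261555 0.36564309]]
LB goal [ 0.49660625 -0.06021608]
jar goal [0.49785458 0.01377339]
SB goal [0.56284534 0.01267688]
orange [[ 0.69189002 -0.34527563]
 [ 0.72363691 -0.41895926]]
```

Call:
carry_out(
  linear=[
    [0.95,0.37,0],
    [0.95,0.37,0],
    [0.95,0.37,0],
    [0.95,0.37,0],
    [0.95,0.37,0],
    [0.95,0.37,0],
    [0.95,0.37,0],
    [0.95,0.37,0],
    [0.95,0.37,0],
    [0.95,0.37,0],
  ],
  rotation=[
    [0,0,0.144],
    [0,0,0.144],
    [0,0,0.144],
    [0,0,0.144],
    [0,0,0.144],
    [0,0,0.144],
    [0,0,0.144],
    [0,0,0.144],
    [0,0,0.144],
    [0,0,0.144],
  ],
  grip=[-1,-1,-1,-1,-1,-1,-1,-1,-1,-1],
  grip_force=40,
)

```text
time: 1.1
ee_pos: [0.3971, -0.4353, 0.2388]
tcp_rot: [-180.0, 0.0, 33.6]
wrist_force: [0.7, 0.2, -0.1]
opening: 0.0851
grasp_force: 0.0
```

Call:
carry_out(
  linear=[
    [0.95,0.37,-0.6],
    [0.95,0.37,-0.6],
    [0.95,0.37,-0.6],
    [0.95,0.37,-0.6],
    [0.95,0.37,-0.6],
    [0.95,0.37,-0.6],
    [0.95,0.37,-0.6],
    [0.95,0.37,-0.6],
    [0.95,0.37,-0.6],
    [0.95,0.37,-0.6],
    [0,0,0],
    [0,0,0],
  ],
  rotation=[
    [0,0,0.144],
    [0,0,0.144],
    [0,0,0.144],
    [0,0,0.144],
    [0,0,0.144],
    [0,0,0.144],
    [0,0,0.144],
    [0,0,0.144],
    [0,0,0.144],
    [0,0,0.144],
    [0,0,0],
    [0,0,0],
  ],
  grip=[-1,-1,-1,-1,-1,-1,-1,-1,-1,-1,-1,-1],
)

```text
time: 2.3
ee_pos: [0.5869, -0.3613, 0.1185]
tcp_rot: [-179.9, 0.0, 45.1]
wrist_force: [-1.4, -0.5, 1.1]
opening: 0.0854
grasp_force: 0.0
```

```bash
python3 -c "
from workcell import bot
import numpy as np
np.set_printoptions(precision=4,suppress=True)
o=bot.get_obs();print(o['q'],o['ee_pos'],o['tcp_rot'])"
```

```text
[-31.6103  23.8162  19.3322  85.5835  -0.0115 103.2447] [ 0.5869 -0.3613  0.1185] [-179.937     0.0266   45.145 ]
```

Call:
carry_out(
  linear=[
    [0.06,0.06,-0.9],
    [0,0,-0.9],
    [0,0,-0.9],
    [0,0,-0.9],
    [0,0,-0.8],
    [0,0,-0.4],
    [0,0,0],
    [0,0,0],
    [0,0,0],
    [0,0,0],
    [0,0,0],
    [0,0,0],
  ],
  rotation=[
    [0,0,0],
    [0,0,0],
    [0,0,0],
    [0,0,0],
    [0,0,0],
    [0,0,0],
    [0,0,0],
    [0,0,0],
    [0,0,0],
    [0,0,0],
    [0,0,0],
    [0,0,0],
  ],
  grip=[-1,-1,-1,-1,-1,-1,-1,0.3,0.6,1,1,1],
)

```text
time: 3.5
ee_pos: [0.5884, -0.3611, 0.025]
tcp_rot: [179.9, -0.0, 45.1]
wrist_force: [0.4, 0.1, 6.3]
opening: 0.0501
grasp_force: 42.0
```

Call:
carry_out(
  linear=[
    [0,0,0.6],
    [0,0,0.9],
    [0,0,1],
    [0,0,1],
    [-0.2,0.6,0.5],
    [-0.24,0.98,0],
    [-0.24,0.98,0],
    [-0.24,0.98,0],
    [-0.24,0.98,0],
    [-0.24,0.98,0],
    [-0.24,0.98,0],
    [-0.24,0.98,0],
  ],
  rotation=[
    [0,0,0],
    [0,0,0],
    [0,0,0],
    [0,0,0],
    [0,0,0],
    [0,0,0.1],
    [0,0,0.3],
    [0,0,0.4],
    [0,0,0.4],
    [0,0,0.4],
    [0,0,0.4],
    [0,0,0.4],
  ],
  grip=[1,1,1,1,1,1,1,1,1,1,1,1],
)

```text
time: 4.7
ee_pos: [0.5491, -0.2097, 0.1031]
tcp_rot: [-180.0, -0.0, 64.4]
wrist_force: [1.2, -0.3, -0.9]
opening: 0.0499
grasp_force: 42.1
```

Call:
carry_out(
  linear=[
    [-0.24,0.98,0],
    [-0.24,0.98,0],
    [-0.24,0.98,0],
    [-0.24,0.98,0],
    [-0.24,0.98,0],
    [-0.24,0.98,0],
    [-0.24,0.98,0],
    [-0.24,0.98,0],
    [-0.24,0.98,0],
    [-0.24,0.98,0],
    [-0.24,0.8,0],
    [0,0,0],
  ],
  rotation=[
    [0,0,0.4],
    [0,0,0.4],
    [0,0,0.4],
    [0,0,0.4],
    [0,0,0.4],
    [0,0,0.4],
    [0,0,0.4],
    [0,0,0.4],
    [0,0,0.4],
    [0,0,0],
    [0,0,0],
    [0,0,0],
  ],
  grip=[1,1,1,1,1,1,1,1,1,1,1,1],
)

```text
time: 5.9
ee_pos: [0.4962, 0.0025, 0.1033]
tcp_rot: [-180.0, -0.0, 93.3]
wrist_force: [1.1, -0.4, -2.0]
opening: 0.0497
grasp_force: 42.1
```

Call:
carry_out(
  linear=[
    [0.08,0.57,-0.5],
    [0,0,-0.9],
    [0,0,-0.9],
    [0,0,-0.8],
    [0,0,-0.5],
    [0,0,-0.2],
    [0,0,-0.12],
    [0,0,0],
    [0,0,0],
    [0,0,0],
  ],
  rotation=[
    [0,0,0],
    [0,0,0],
    [0,0,0],
    [0,0,0],
    [0,0,0],
    [0,0,0],
    [0,0,0],
    [0,0,0],
    [0,0,0],
    [0,0,0],
  ],
  grip=[1,1,1,1,1,1,1,1,1,1],
)

```text
time: 6.9
ee_pos: [0.4992, 0.012, 0.0253]
tcp_rot: [179.9, 0.0, 93.1]
wrist_force: [0.2, -0.1, -1.4]
opening: 0.0499
grasp_force: 42.1
```

Call:
carry_out(
  linear=[
    [0,0.08,-0.03],
    [0,0,0],
    [0,0,0],
    [0,0,0],
    [0,0,0],
    [0,0,0],
    [0,0,0],
    [0,0,0.5],
    [0,0,1],
    [0,0,1],
    [0,0,1],
    [0,0,1],
  ],
  rotation=[
    [0,0,0],
    [0,0,0],
    [0,0,0],
    [0,0,0],
    [0,0,0],
    [0,0,0],
    [0,0,0],
    [0,0,0],
    [0,0,0],
    [0,0,0],
    [0,0,0],
    [0,0,0],
  ],
  grip=[1,1,0,-0.5,-1,-1,-1,-1,-1,-1,-1,-1],
)

```text
time: 8.1
ee_pos: [0.4989, 0.0137, 0.1159]
tcp_rot: [180.0, -0.0, 93.1]
wrist_force: [0.4, 1.3, -0.4]
opening: 0.0852
grasp_force: 0.0
```

Call:
carry_out(
  linear=[
    [-0.22,-0.95,0],
    [-0.23,-0.95,0],
    [-0.23,-0.95,0],
    [-0.23,-0.95,0],
    [-0.23,-0.95,0],
    [-0.23,-0.95,0],
    [-0.23,-0.95,0],
    [-0.23,-0.95,0],
    [-0.23,-0.95,0],
    [-0.23,-0.95,0],
  ],
  rotation=[
    [0,0,0.51],
    [0,0,0.51],
    [0,0,0.51],
    [0,0,0.51],
    [0,0,0.51],
    [0,0,0.51],
    [0,0,0.51],
    [0,0,0.51],
    [0,0,0.51],
    [0,0,0.51],
  ],
  grip=[-1,-1,-1,-1,-1,-1,-1,-1,-1,-1],
)

```text
time: 9.1
ee_pos: [0.4529, -0.1772, 0.1151]
tcp_rot: [180.0, 0.0, 134.1]
wrist_force: [0.2, -0.6, 0.2]
opening: 0.0859
grasp_force: 0.0
```

Call:
carry_out(
  linear=[
    [-0.23,-0.95,0],
    [-0.23,-0.95,0],
    [-0.23,-0.95,0],
    [-0.23,-0.95,0],
    [-0.23,-0.95,0],
    [-0.23,-0.95,0],
    [-0.23,-0.95,0],
    [-0.23,-0.95,0],
    [-0.23,-0.95,0],
    [0,0,0],
    [0,0,0],
  ],
  rotation=[
    [0,0,0.51],
    [0,0,0.51],
    [0,0,0.51],
    [0,0,0.51],
    [0,0,0.51],
    [0,0,0.51],
    [0,0,0.51],
    [0,0,0.51],
    [0,0,0.51],
    [0,0,0],
    [0,0,0],
  ],
  grip=[-1,-1,-1,-1,-1,-1,-1,-1,-1,-1,-1],
)

```text
time: 10.2
ee_pos: [0.4116, -0.3474, 0.1147]
tcp_rot: [180.0, 0.0, 170.5]
wrist_force: [0.2, 0.5, -0.3]
opening: 0.0851
grasp_force: 0.0
```

Descend to TCP z 0.034 and grip the bar.

Call:
carry_out(
  linear=[
    [-0.04,-0.06,-0.7],
    [0,0,-1],
    [0,0,-1],
    [0,0,-0.8],
    [0,0,-0.5],
    [0,0,0],
    [0,0,0],
    [0,0,0],
    [0,0,0],
    [0,0,0],
    [0,0,0],
    [0,0,0],
  ],
  rotation=[
    [0,0,0.04],
    [0,0,0],
    [0,0,0],
    [0,0,0],
    [0,0,0],
    [0,0,0],
    [0,0,0],
    [0,0,0],
    [0,0,0],
    [0,0,0],
    [0,0,0],
    [0,0,0],
  ],
  grip=[-1,-1,-1,-1,-1,-1,0.3,0.7,1,1,1,1],
  grip_force=50,
)

```text
time: 11.4
ee_pos: [0.4112, -0.3488, 0.0349]
tcp_rot: [-180.0, 0.1, 170.9]
wrist_force: [0.4, 1.2, 4.7]
opening: 0.0231
grasp_force: 51.1
```

Call:
carry_out(
  linear=[
    [0,0,0.5],
    [0,0,0.9],
    [0,0,1],
    [0,0,1],
    [0.1,0.5,1],
    [0.2,0.97,0.6],
    [0.21,0.97,0],
    [0.21,0.97,0],
    [0.21,0.97,0],
    [0.21,0.97,0],
    [0.21,0.97,0],
    [0.21,0.97,0],
  ],
  rotation=[
    [0,0,0],
    [0,0,0],
    [0,0,0],
    [0,0,0],
    [0,0,0],
    [0,0,0],
    [0,0,0],
    [0,0,0],
    [0,0,0],
    [0,0,0],
    [0,0,0],
    [0,0,0],
  ],
  grip=[1,1,1,1,1,1,1,1,1,1,1,1],
)

```text
time: 12.6
ee_pos: [0.4419, -0.202, 0.1346]
tcp_rot: [180.0, -0.0, 170.9]
wrist_force: [-0.6, 0.3, -1.4]
opening: 0.0237
grasp_force: 50.2
```

Call:
carry_out(
  linear=[
    [0.21,0.97,0],
    [0.21,0.97,0],
    [0.21,0.97,0],
    [0.21,0.97,0],
    [0.21,0.97,0],
    [0.21,0.97,0],
    [0.21,0.97,0],
    [0.21,0.97,0],
    [0.21,0.97,0],
    [0.21,0.97,0],
    [0.21,0.97,0],
    [0.21,0.97,0],
  ],
  rotation=[
    [0,0,0.07],
    [0,0,0.07],
    [0,0,0.07],
    [0,0,0.07],
    [0,0,0.07],
    [0,0,0.07],
    [0,0,0.07],
    [0,0,0.07],
    [0,0,0.07],
    [0,0,0.07],
    [0,0,0.07],
    [0,0,0.07],
  ],
  grip=[1,1,1,1,1,1,1,1,1,1,1,1],
)

```text
time: 13.8
ee_pos: [0.4924, 0.0308, 0.1346]
tcp_rot: [-180.0, -0.0, 177.7]
wrist_force: [-1.2, 0.1, -1.8]
opening: 0.0232
grasp_force: 50.2
```

Call:
carry_out(
  linear=[
    [0.21,0.97,0],
    [0.21,0.97,0],
    [0.21,0.97,0],
    [0.21,0.97,0],
    [0.21,0.97,0],
    [0.21,0.97,0],
    [0.21,0.97,0],
    [0.15,0.5,0],
    [0,0,0],
    [0,0,0],
  ],
  rotation=[
    [0,0,0],
    [0,0,0],
    [0,0,0],
    [0,0,0],
    [0,0,0],
    [0,0,0],
    [0,0,0],
    [0,0,0],
    [0,0,0],
    [0,0,0],
  ],
  grip=[1,1,1,1,1,1,1,1,1,1],
)

```text
time: 14.8
ee_pos: [0.5246, 0.1754, 0.1342]
tcp_rot: [-180.0, -0.0, 177.7]
wrist_force: [-0.8, -1.1, -2.3]
opening: 0.0233
grasp_force: 50.2
```

Call:
carry_out(
  linear=[
    [-0.05,0,-0.6],
    [0,0,-0.9],
    [0,0,-0.9],
    [0,0,-0.6],
    [0,0,-0.25],
    [0,0,-0.15],
    [0,0,0],
    [0,0,0],
    [0,0,0],
  ],
  rotation=[
    [0,0,0.04],
    [0,0,0],
    [0,0,0],
    [0,0,0],
    [0,0,0],
    [0,0,0],
    [0,0,0],
    [0,0,0],
    [0,0,0],
  ],
  grip=[1,1,1,1,1,1,1,1,1],
)

```text
time: 15.7
ee_pos: [0.5243, 0.1759, 0.067]
tcp_rot: [180.0, 0.1, 178.0]
wrist_force: [0.5, 0.3, -1.4]
opening: 0.023
grasp_force: 50.2
```

Lower a further 1.6 mm and let go.

Call:
carry_out(
  linear=[
    [0,0,-0.05],
    [0,0,-0.03],
    [0,0,0],
    [0,0,0],
    [0,0,0],
    [0,0,0],
    [0,0,0],
    [0,0,0.5],
    [0,0,1],
    [0,0,1],
    [0,0,1],
    [0,0,1],
  ],
  rotation=[
    [0,0,0],
    [0,0,0],
    [0,0,0],
    [0,0,0],
    [0,0,0],
    [0,0,0],
    [0,0,0],
    [0,0,0],
    [0,0,0],
    [0,0,0],
    [0,0,0],
    [0,0,0],
  ],
  grip=[1,1,1,0.3,-0.3,-1,-1,-1,-1,-1,-1,-1],
)

```text
time: 16.9
ee_pos: [0.5239, 0.1759, 0.1564]
tcp_rot: [180.0, 0.0, 178.0]
wrist_force: [0.6, -0.2, -0.1]
opening: 0.0856
grasp_force: 0.0
```

Run:
```python
from workcell import bot
import cv2
print(bot.get_obs()['ee_pos'])
cv2.imwrite("pics/s1.png",bot.camera("scene"))
```

```text
[0.52388074 0.17585683 0.15638202]
```

View pics/s1.png

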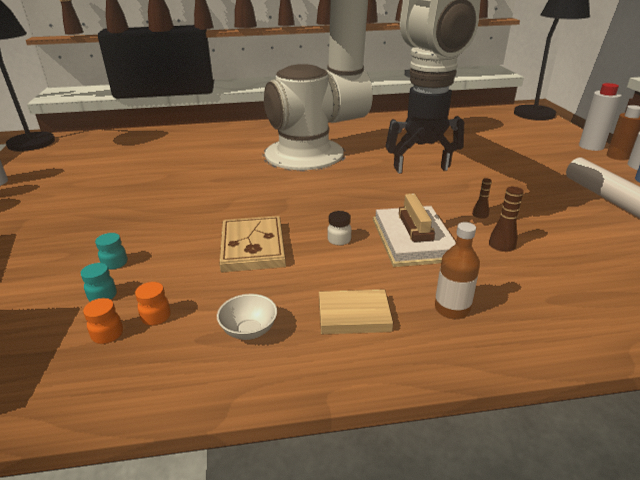

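The pad lies sole down on the paper (417,222), and the jar stands upright (339,229). Next is the large brush.

Call:
carry_out(
  linear=[
    [0,0,1],
    [0.28,0.99,0],
    [0.28,0.99,0],
    [0.28,0.99,0],
    [0.28,0.99,0],
    [0.28,0.99,0],
    [0.28,0.99,0],
    [0.28,0.99,0],
    [0.28,0.99,0],
    [0.28,0.99,0],
    [0,0,0],
    [0,0,0],
  ],
  rotation=[
    [0,0,0],
    [0,0,0],
    [0,0,0],
    [0,0,0],
    [0,0,0],
    [0,0,0],
    [0,0,0],
    [0,0,0],
    [0,0,0],
    [0,0,0],
    [0,0,0],
    [0,0,0],
  ],
  grip=[-1,-1,-1,-1,-1,-1,-1,-1,-1,-1,-1,-1],
)

```text
time: 18.15
ee_pos: [0.5741, 0.3541, 0.1745]
tcp_rot: [-180.0, -0.0, 178.0]
wrist_force: [0.4, -0.5, 1.1]
opening: 0.0854
grasp_force: 0.0
```

Call:
carry_out(
  linear=[
    [0,0,-0.8],
    [0,0,-1],
    [0,0,-1],
    [0,0,-1],
    [0,0,-0.6],
    [0,0,0],
    [0,0,0],
    [0,0,0],
    [0,0,0],
    [0,0,0],
    [0,0,0],
    [0,0,0],
  ],
  rotation=[
    [0,0,0],
    [0,0,0],
    [0,0,0],
    [0,0,0],
    [0,0,0],
    [0,0,0],
    [0,0,0],
    [0,0,0],
    [0,0,0],
    [0,0,0],
    [0,0,0],
    [0,0,0],
  ],
  grip=[-1,-1,-1,-1,-1,-1,0.3,0.6,1,1,1,1],
)

```text
time: 19.35
ee_pos: [0.5746, 0.3542, 0.0877]
tcp_rot: [180.0, 0.1, 178.0]
wrist_force: [0.1, -2.3, 5.7]
opening: 0.0303
grasp_force: 49.3
```

Call:
carry_out(
  linear=[
    [0,0,0.5],
    [0,0,0.9],
    [0,0,1],
    [0,0,1],
    [0,0,1],
    [-0.1,-0.5,1],
    [-0.18,-0.95,0.6],
    [-0.18,-0.95,0],
    [-0.18,-0.95,0],
    [-0.18,-0.95,0],
    [-0.18,-0.95,0],
    [-0.18,-0.95,0],
  ],
  rotation=[
    [0,0,0],
    [0,0,0],
    [0,0,0],
    [0,0,0],
    [0,0,0],
    [0,0,0],
    [0,0,0],
    [0,0,0],
    [0,0,0],
    [0,0,0],
    [0,0,0],
    [0,0,0],
  ],
  grip=[1,1,1,1,1,1,1,1,1,1,1,1],
)

```text
time: 20.55
ee_pos: [0.55, 0.2283, 0.2066]
tcp_rot: [-180.0, -0.0, 177.9]
wrist_force: [-0.5, -0.8, -1.6]
opening: 0.0302
grasp_force: 49.6
```

Call:
carry_out(
  linear=[
    [-0.18,-0.95,0],
    [-0.18,-0.95,0],
    [-0.18,-0.95,0],
    [-0.18,-0.95,0],
    [-0.18,-0.95,0],
    [-0.18,-0.95,0],
    [-0.18,-0.95,0],
    [-0.18,-0.95,0],
    [-0.18,-0.95,0],
    [-0.18,-0.95,0],
    [-0.18,-0.95,0],
    [-0.18,-0.95,0],
  ],
  rotation=[
    [0,0,0],
    [0,0,0],
    [0,0,0],
    [0,0,0],
    [0,0,0],
    [0,0,0],
    [0,0,0],
    [0,0,0],
    [0,0,0],
    [0,0,0],
    [0,0,0],
    [0,0,0],
  ],
  grip=[1,1,1,1,1,1,1,1,1,1,1,1],
)

```text
time: 21.75
ee_pos: [0.5068, 0.0006, 0.2067]
tcp_rot: [-180.0, 0.0, 178.0]
wrist_force: [0.6, 0.0, -1.4]
opening: 0.0305
grasp_force: 49.6
```

Call:
carry_out(
  linear=[
    [-0.18,-0.95,0],
    [-0.18,-0.95,0],
    [-0.18,-0.95,0],
    [-0.1,-0.5,0],
    [0,0,0],
    [0,0,0],
  ],
  rotation=[
    [0,0,0],
    [0,0,0],
    [0,0,0],
    [0,0,0],
    [0,0,0],
    [0,0,0],
  ],
  grip=[1,1,1,1,1,1],
)

```text
time: 22.35
ee_pos: [0.4946, -0.0649, 0.2067]
tcp_rot: [180.0, 0.0, 177.9]
wrist_force: [-0.5, 0.0, -0.6]
opening: 0.0302
grasp_force: 49.5
```

Run:
```python
from workcell import bot
import cv2
print(bot.get_obs()['ee_pos'])
a=bot.camera("scene")
cv2.imwrite("pics/s2.png",cv2.resize(a[90:330,200:500],None,fx=2.5,fy=2.5))
```

```text
[ 0.49457896 -0.06492377  0.20667345]
```

View pics/s2.png

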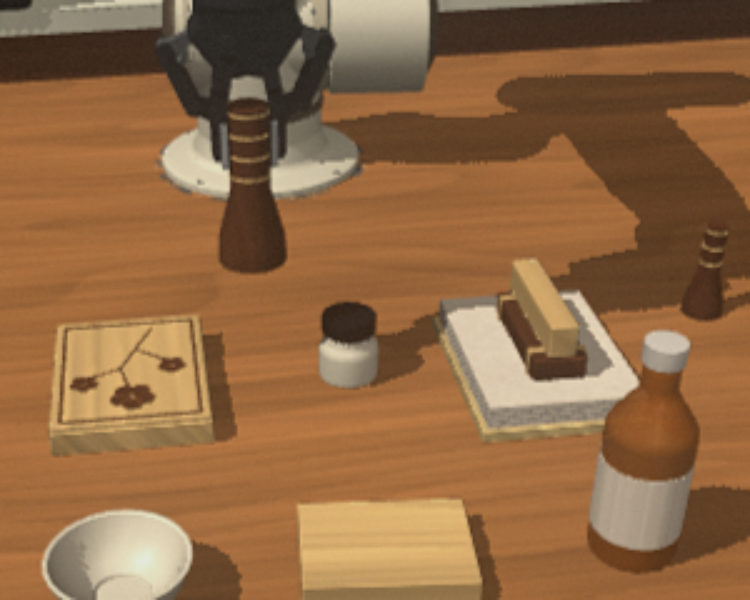

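The brush hangs upright in the fingers at (250,190). Shift +2 mm in x and +4.7 mm in y, then lower.

Call:
carry_out(
  linear=[
    [0.1,0.24,-0.5],
    [0,0,-0.9],
    [0,0,-0.9],
    [0,0,-1],
    [0,0,-1],
    [0,0,-0.8],
    [0,0,-0.5],
    [0,0,-0.25],
    [0,0,0],
    [0,0,0],
    [0,0,0],
  ],
  rotation=[
    [0,0,0],
    [0,0,0],
    [0,0,0],
    [0,0,0],
    [0,0,0],
    [0,0,0],
    [0,0,0],
    [0,0,0],
    [0,0,0],
    [0,0,0],
    [0,0,0],
  ],
  grip=[1,1,1,1,1,1,1,1,1,1,1],
)

```text
time: 23.5
ee_pos: [0.4971, -0.0602, 0.0905]
tcp_rot: [-180.0, 0.1, 178.0]
wrist_force: [0.2, -0.3, -1.4]
opening: 0.03
grasp_force: 49.6
```

Call:
carry_out(
  linear=[
    [0,0,-0.08],
    [0,0,-0.05],
    [0,0,0],
    [0,0,0],
  ],
  rotation=[
    [0,0,0],
    [0,0,0],
    [0,0,0],
    [0,0,0],
  ],
  grip=[1,1,1,1],
)

```text
time: 23.9
ee_pos: [0.4969, -0.0603, 0.0876]
tcp_rot: [-180.0, 0.1, 178.0]
wrist_force: [-1.2, 0.2, 4.0]
opening: 0.0303
grasp_force: 49.8
```

Call:
carry_out(
  linear=[
    [0,0,0],
    [0,0,0],
    [0,0,0],
    [0,0,0],
    [0,0,0.5],
    [0,0,1],
    [0,0,1],
    [0,0,1],
    [0,0,1],
    [0,0,0.5],
    [-0.12,0.97,0],
    [-0.12,0.97,0],
  ],
  rotation=[
    [0,0,0],
    [0,0,0],
    [0,0,0],
    [0,0,0],
    [0,0,0],
    [0,0,0],
    [0,0,0],
    [0,0,0],
    [0,0,0],
    [0,0,0],
    [0,0,0],
    [0,0,0],
  ],
  grip=[0.3,-0.3,-1,-1,-1,-1,-1,-1,-1,-1,-1,-1],
)

```text
time: 25.1
ee_pos: [0.492, -0.0212, 0.1875]
tcp_rot: [-180.0, 0.0, 177.9]
wrist_force: [-0.3, 1.1, -0.2]
opening: 0.0853
grasp_force: 0.0
```

Call:
carry_out(
  linear=[
    [-0.12,0.97,0],
    [-0.12,0.97,0],
    [-0.12,0.97,0],
    [-0.12,0.97,0],
    [-0.12,0.97,0],
    [-0.12,0.97,0],
    [-0.12,0.97,0],
    [-0.12,0.97,0],
    [-0.12,0.97,0],
    [-0.12,0.97,0],
    [-0.12,0.97,0],
    [-0.12,0.97,0],
  ],
  rotation=[
    [0,0,0],
    [0,0,0],
    [0,0,0],
    [0,0,0],
    [0,0,0],
    [0,0,0],
    [0,0,0],
    [0,0,0],
    [0,0,0],
    [0,0,0],
    [0,0,0],
    [0,0,0],
  ],
  grip=[-1,-1,-1,-1,-1,-1,-1,-1,-1,-1,-1,-1],
)

```text
time: 26.3
ee_pos: [0.4628, 0.2122, 0.187]
tcp_rot: [-180.0, -0.0, 178.0]
wrist_force: [-0.1, 0.1, -0.3]
opening: 0.0852
grasp_force: 0.0
```

Call:
carry_out(
  linear=[
    [-0.12,0.97,-0.4],
    [-0.12,0.97,-0.4],
    [-0.12,0.97,-0.4],
    [-0.12,0.97,-0.4],
    [-0.12,0.97,-0.4],
    [-0.12,0.97,-0.4],
    [-0.12,0.97,-0.4],
    [-0.12,0.97,-0.4],
    [0,0,0],
    [0,0,0],
  ],
  rotation=[
    [0,0,0],
    [0,0,0],
    [0,0,0],
    [0,0,0],
    [0,0,0],
    [0,0,0],
    [0,0,0],
    [0,0,0],
    [0,0,0],
    [0,0,0],
  ],
  grip=[-1,-1,-1,-1,-1,-1,-1,-1,-1,-1],
)

```text
time: 27.3
ee_pos: [0.4436, 0.3667, 0.1228]
tcp_rot: [-180.0, -0.0, 178.0]
wrist_force: [-0.8, -0.6, 0.7]
opening: 0.0853
grasp_force: 0.0
```

Call:
carry_out(
  linear=[
    [0,-0.08,-0.8],
    [0,0,-1],
    [0,0,-0.9],
    [0,0,-0.4],
    [0,0,0],
    [0,0,0],
    [0,0,0],
    [0,0,0],
    [0,0,0],
    [0,0,0],
    [0,0,0],
    [0,0,0],
  ],
  rotation=[
    [0,0,0],
    [0,0,0],
    [0,0,0],
    [0,0,0],
    [0,0,0],
    [0,0,0],
    [0,0,0],
    [0,0,0],
    [0,0,0],
    [0,0,0],
    [0,0,0],
    [0,0,0],
  ],
  grip=[-1,-1,-1,-1,-1,0.3,0.6,0.8,1,1,1,1],
  grip_force=40,
)

```text
time: 28.5
ee_pos: [0.444, 0.3652, 0.0614]
tcp_rot: [180.0, 0.0, 178.0]
wrist_force: [0.0, -0.7, 2.4]
opening: 0.0182
grasp_force: 39.1
```

Call:
carry_out(
  linear=[
    [0,0,0.5],
    [0,0,0.9],
    [0,0,1],
    [0,0,1],
    [0,0,1],
    [0.1,-0.4,1],
    [0.33,-0.97,0.6],
    [0.33,-0.97,0],
    [0.33,-0.97,0],
    [0.33,-0.97,0],
    [0.33,-0.97,0],
    [0.33,-0.97,0],
  ],
  rotation=[
    [0,0,0],
    [0,0,0],
    [0,0,0],
    [0,0,0],
    [0,0,0],
    [0,0,0],
    [0,0,0],
    [0,0,0],
    [0,0,0],
    [0,0,0],
    [0,0,0],
    [0,0,0],
  ],
  grip=[1,1,1,1,1,1,1,1,1,1,1,1],
)

```text
time: 29.7
ee_pos: [0.4855, 0.2398, 0.1816]
tcp_rot: [-180.0, 0.0, 178.0]
wrist_force: [0.0, 0.2, -0.5]
opening: 0.0184
grasp_force: 39.1
```

Call:
carry_out(
  linear=[
    [0.33,-0.97,0],
    [0.33,-0.97,0],
    [0.33,-0.97,0],
    [0.33,-0.97,0],
    [0.33,-0.97,0],
    [0.33,-0.97,0],
    [0.33,-0.97,0],
    [0.33,-0.97,0],
    [0.33,-0.97,0],
    [0.33,-0.97,0],
    [0.33,-0.97,0],
    [0,0,0],
  ],
  rotation=[
    [0,0,0],
    [0,0,0],
    [0,0,0],
    [0,0,0],
    [0,0,0],
    [0,0,0],
    [0,0,0],
    [0,0,0],
    [0,0,0],
    [0,0,0],
    [0,0,0],
    [0,0,0],
  ],
  grip=[1,1,1,1,1,1,1,1,1,1,1,1],
)

```text
time: 30.9
ee_pos: [0.5584, 0.0254, 0.1814]
tcp_rot: [-180.0, -0.0, 177.8]
wrist_force: [-1.1, -0.3, -0.8]
opening: 0.0184
grasp_force: 39.1
```

Call:
carry_out(
  linear=[
    [0.33,-0.7,0],
    [0,0,0],
    [0,0,0],
  ],
  rotation=[
    [0,0,0],
    [0,0,0],
    [0,0,0],
  ],
  grip=[1,1,1],
)

```text
time: 31.2
ee_pos: [0.5646, 0.0133, 0.1811]
tcp_rot: [180.0, -0.0, 178.0]
wrist_force: [0.7, -0.5, -0.8]
opening: 0.0184
grasp_force: 39.2
```

Call:
carry_out(
  linear=[
    [0,0,-0.5],
    [0,0,-0.9],
    [0,0,-1],
    [0,0,-1],
    [0,0,-1],
    [0,0,-0.8],
    [0,0,-0.5],
    [0,0,-0.2],
    [0,0,-0.07],
    [0,0,0],
    [0,0,0],
  ],
  rotation=[
    [0,0,0],
    [0,0,0],
    [0,0,0],
    [0,0,0],
    [0,0,0],
    [0,0,0],
    [0,0,0],
    [0,0,0],
    [0,0,0],
    [0,0,0],
    [0,0,0],
  ],
  grip=[1,1,1,1,1,1,1,1,1,1,1],
)

```text
time: 32.3
ee_pos: [0.5651, 0.0133, 0.0624]
tcp_rot: [180.0, 0.1, 178.0]
wrist_force: [0.8, 0.3, -0.4]
opening: 0.0183
grasp_force: 39.3
```

Call:
carry_out(
  linear=[
    [0,0,-0.05],
    [0,0,-0.03],
    [0,0,0],
    [0,0,0],
    [0,0,0],
    [0,0,0],
    [0,0,0.4],
    [0,0,1],
    [0,0,1],
    [0,0,1],
    [0,0,1],
    [0,0,1],
  ],
  rotation=[
    [0,0,0],
    [0,0,0],
    [0,0,0],
    [0,0,0],
    [0,0,0],
    [0,0,0],
    [0,0,0],
    [0,0,0],
    [0,0,0],
    [0,0,0],
    [0,0,0],
    [0,0,0],
  ],
  grip=[1,1,1,0.3,-0.3,-1,-1,-1,-1,-1,-1,-1],
)

```text
time: 33.5
ee_pos: [0.5646, 0.0132, 0.1695]
tcp_rot: [-180.0, 0.0, 178.0]
wrist_force: [0.2, -0.2, -0.2]
opening: 0.0854
grasp_force: 0.0
```

Call:
carry_out(
  linear=[
    [0,0,1],
    [-1,0.3,0.5],
    [-1,0.3,0],
    [-1,0.5,0],
    [-1,0.5,0],
    [-1,0.5,0],
    [-1,0.5,0],
    [-1,0.5,0],
    [-1,0.5,0],
    [-1,0.5,0],
    [-1,0.5,0],
    [0,0,0],
  ],
  rotation=[
    [0,0,0],
    [0,0,0],
    [0,0,0],
    [0,0,0],
    [0,0,0],
    [0,0,0],
    [0,0,0],
    [0,0,0],
    [0,0,0],
    [0,0,0],
    [0,0,0],
    [0,0,0],
  ],
  grip=[-1,-1,-1,-1,-1,-1,-1,-1,-1,-1,-1,-1],
)

```text
time: 34.7
ee_pos: [0.3632, 0.1059, 0.1991]
tcp_rot: [180.0, 0.1, 178.1]
wrist_force: [0.3, -0.2, 0.0]
opening: 0.0857
grasp_force: 0.0
```

Run:
```python
from workcell import bot
import cv2
a=bot.camera("top"); cv2.imwrite("pics/t3f.png",a)
cv2.imwrite("pics/t3.png",cv2.resize(a[200:340,180:400],None,fx=3.6,fy=3.6,interpolation=cv2.INTER_CUBIC))
cv2.imwrite("pics/s3.png",bot.camera("scene"))
```

```text
(no output)
```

View pics/t3.png

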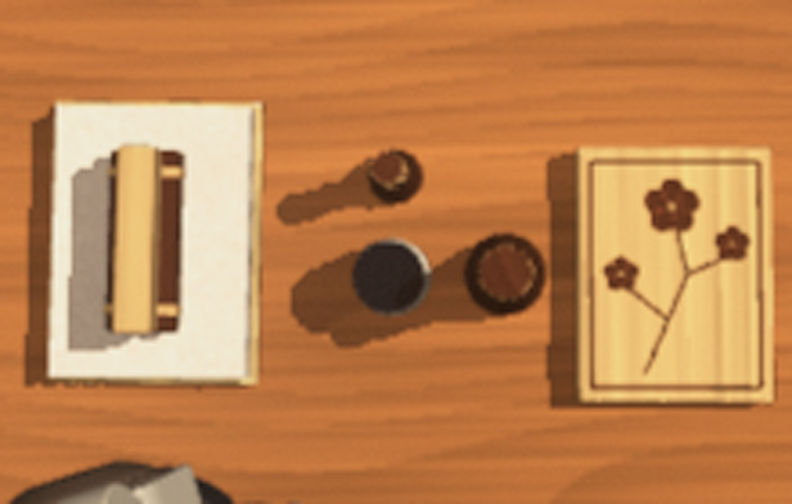

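View pics/s3.png

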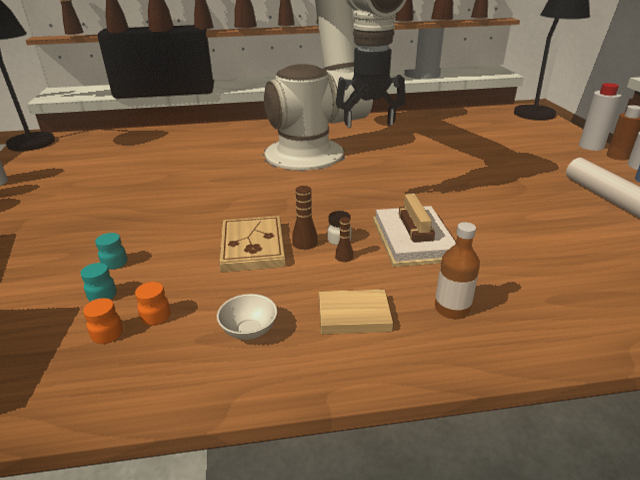

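All are upright. Top crop pixels: jar cap (389,276), large brush foot (505,274), small brush foot (395,177), pad bar (118,144)–(153,332). A numeric check follows.

Run:
```python
from h import *
A=lambda p,z:world(crop(p,3.6,(180,200)),z)
def loc(p,b):
    a=np.radians(b[1]);R=np.array([[np.cos(a),-np.sin(a)],[np.sin(a),np.cos(a)]]);return ((p-b[0])@R).round(4)
b=rect(A([(580,148),(771,149),(773,402),(580,403)],.025));print(b[:2])
for n,p,z in(("LB",(505,274),0),("LBtop",(507,271),.13),("jar",(389,276),.06),("SB",(395,177),0),("SBtop",(388,169),.09)):print(n,loc(A(p,z),b))
s=rect(A([(53,103),(254,104),(246,381),(46,378)],.03));p=rect(A([(118,144),(158,146),(153,332),(113,331)],.082))
print("stack",s[:2],"pad",loc(p[0],s),p[1]-s[1])
```

```text
(array([ 0.494 , -0.1737]), np.float64(-1.2196780120995492))
LB [[0.0003 0.1134]]
LBtop [[0.0011 0.1125]]
jar [[-0.0017  0.1884]]
SB [[0.066  0.1885]]
SBtop [[0.0655 0.1877]]
stack (array([0.5227, 0.1752]), np.float64(-1.8237166649797822)) pad [ 0.0004 -0.001 ] 0.05364800418363802
```

All within a few mm of nominal.

```bash
python3 -c "
from workcell import bot
print(bot.job_done())"
```

```text
the job is handed in; nothing more can be done
None
```

The printing station is set out and handed in at about 35 s; on the final camera check the brushes, jar and pad were all upright and within about 2 mm of their targets, though no verdict was returned.

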